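Lock the calibrator vial into the standards safe and hold the key turned

TASK

The standards safe is to be sealed: first put the small white-capped calibrator vial back, upright and fully down, in its own well, the smallest of the three, and let go of it. Then take the round-headed key from the key stand, push it fully home in the safe's lock (a little wiggle helps it past the stiff pins) and turn it clockwise, seen from above, a quarter turn to its stop, so that the retaining bar slides over the caps. The lock springs back by itself, so finish while still gripping the key and holding it turned, ready for a colleague to fit the seal; leave the key with the broad rectangular head, the red-capped bottle on the worktop and the brown bottle in the safe as they stand.

Things in the scene. Friction and masses are not known exactly. Their poses are not given: they have to be found in the camera images.
- vial: calibrator vial: small white plastic bottle, white cap, blue label, 33 mm in diameter, 78 mm high, about 45 g, upright on the worktop; straight body up to 53 mm, shoulder, then a cap 24 mm wide from 67 mm up. Origin: centre of its underside, z up.
- safe: standards safe, fixed grey steel block 108 (x) x 292 (y) mm, flat deck 55 mm high. Origin: centre of its underside, z up; -x is its front with three label cards, +y its lock end. On the line x = -15 mm lie the lock (y +104), the vial's well (y +32, 36 mm wide), an empty well (y -34, 55 mm wide) and a well with a brown bottle (y -102).
- vial_well (a point): centre of the floor of the vial's well, 31 mm above the worktop, 24 mm below the deck; the well is a plain bore 36 mm wide. A seated vial has its origin here and stands 54 mm out of the deck. Axes as safe.
- keyhole (a point): centre of the keyhole at the top face of the square steel lock plate (52 x 52 mm), 62 mm above the worktop, axes as safe. Vertical slot 22 mm along x, 7.5 mm along y, countersunk 3 mm. Key home: tip 42 mm below. 10 to 17 mm down, two sprung pins pinch the bit (5 to 15 N; wiggling +-0.1 rad about z eases it). The bit turns freely only when wholly below plate and pins: turn it once it is home.
- round_key: the safe's key, upright, tip down, in the key stand; 86 mm long, 45 g. Origin: its tip; z up along the key. Double bit 19 mm wide (x), 5 mm thick (y), 16 mm high, with a 16 x 2.5 x 4 mm nose; shank 6 mm round; 12 mm collar at 49 to 53 mm; flat round black head 34 mm in diameter, 9 mm thick (faces to +y and -y), centre 69 mm above the tip. Fits the lock either way round.
- bar_key: another key, with a broad rectangular black head (50 wide x 26 high x 9 mm, centre 71 mm up) and a 24 mm bit that does not fit this lock; in the other slot of the stand; to be left there. Origin: its tip.
- key_stand: fixed grey plastic block 44 (x) x 130 (y) x 42 mm; the keys stand in its slots (7 x 26 mm, 36 mm deep) at y = +34 and -34 mm, either way about, tips 6 mm above the worktop, the keys' x axis along the block's y axis. Origin: centre of its underside. Behind it stands a large analyser, its front at about x = 0.6 m in the world frame: carry things across in front of it.
- lock_plug (a joint): angle of the lock's plug: 0 at rest (slot along the safe's x), growing clockwise seen from above, stop at 1.4 rad. A spring turns it back (0.03 N m at 0, 0.1 N m at the stop). The key has about 0.1 rad of play in it.
- retaining_bar (a joint): travel of the bar that the plug drives: 0 back, 0.028 m fully over the caps, 20 mm per rad, towards the safe's -x. It passes 3 mm above a seated vial's cap and strikes a vial that is not down.
- bar_edge (a point): front lower edge of the retaining bar, abreast of the vial's well, 112 mm above the worktop. Steel bar along the safe's y, 14 mm wide (x), 8 mm high, from y = +73 to -143 mm in the safe's frame, on posts at y = +66 and -136 mm. When back, this edge is 32 mm behind the line of well centres.
- white_bottle: white bottle with a red cap, 52 mm in diameter, 105 mm high, on the worktop beside the vial's place; stays where it is. Origin: centre of its underside.
- brown_bottle: brown bottle, 48 mm in diameter, 98 mm high, in its well in the safe; stays there. Origin: centre of its underside.
There are look-alikes about, which are no part of the job. Leave any orange look-alike of the vial alone.

How it is judged (in metres and radians):
On the way, in this order (a step that is already met when the one before it is completed fails the run):
1. the vial stands fully down in its own well, let go (horizontal distance between vial and vial_well below 0.006 m and z of vial in the frame of vial_well below 0.0025 m and angle between vial's own z axis and vertical below 0.1 rad and contact force between the fingers and vial below 0.2 N), for 0.2 s.
2. the round-headed key is fully home in the lock, not yet turned (horizontal distance between round_key and keyhole below 0.006 m and z of round_key in the frame of keyhole below -0.036 m and value of joint lock_plug below 0.5 rad), for 0.1 s.
3. the key is turned and the bar is over the caps (value of joint lock_plug above 1.22 rad and value of joint retaining_bar above 0.023 m), for 0.2 s.
At the end, for the whole second after the job is handed in: Plug held turned past 1.22 rad (70 deg), bar over 23 mm forward; round key gripped, its tip at least 30 mm below the keyhole's top and within 6 mm of its axis; vial upright, at rest and untouched in its own well, within 6 mm sideways and 3 mm of the floor (all of step 3 and z of round_key in the frame of keyhole below -0.03 m and horizontal distance between round_key and keyhole below 0.006 m and contact force between the fingers and round_key above 2 N and horizontal distance between vial and vial_well below 0.006 m and z of vial in the frame of vial_well below 0.003 m and angle between vial's own z axis and vertical below 0.1 rad and contact force between the arm and vial below 0.2 N and linear speed of vial below 0.02 m/s); the arm keeps its last pose, push and grip.
It fails at once if the broad rectangular-headed key is pulled out or moved (distance of bar_key from where it was at the start of the episode above 0.02 m).
It fails at once if the white bottle is pushed or knocked over (distance of white_bottle from where it was at the start of the episode above 0.03 m or angle between white_bottle's own z axis and vertical above 0.5 rad).
It fails at once if the brown bottle is moved out of its well (distance of brown_bottle from where it was at the start of the episode above 0.02 m).
It also fails if it takes over 72 s, if anything falls off the work surface, if the arm or the gripper's body presses on something with over 40 N, if the wrist force passes 120 N, or if a joint passes its speed limit or range.

ROBOT

A 6-joint arm with a two-finger parallel gripper is mounted at the origin on a cart in front of the work surface, level with it; the furniture and walls round the work are solid. World frame = base frame: x ahead of the robot, y to its left, z up, the work surface at z = 0. Lengths are in mm, angles in rad, forces in N, time in s.
With the tool pointing down it reaches from about 275 to 1000 mm from the base axis. Payload 8.4 kg.
Tool frame: the origin (TCP) lies between the finger pads; the fingertips stand 22 mm ahead of it and the grasp point (between the pads) lies 3 mm ahead of it; z points along the fingers, y is the line along which they close (so a half turn about z gives the same grasp; the last joint's range is limited). The gripper opens to 85 mm and grips with 20 to 120 N. Pads are 22 mm wide; open, the fingers measure 114 mm over their backs; the gripper's body (76 mm by 85 mm) begins 54 mm behind the grasp point. The pads swing forward as they close: fully open they stand 13 mm farther back than shut.
Start: joints at [1.208, 0.353, 1.633, -0, 1.155, -0.002], TCP at [220.638, 584.762, 253.281] pointing down, gripper open.
Joint ranges: [-2.63, 2.63], [-0.92, 2.1], [0.06, 2.66], [-1.3, 4.44], [0, 2.69], [-3.02, 3.02]. Speed limits (rad/s): [2.22, 2.22, 2.79, 3.14, 3.14, 3.14].

INTERFACE

Orientations are given as [roll, pitch, yaw] about the fixed x, y, z axes, in that order (R = Rz(yaw) Ry(pitch) Rx(roll)).
In Python, from rig import r, grab_frame gives the robot as it stands.
- The arm moves only by the shell command python3 -m inch 'ROWS' [FORCE]. ROWS is JSON, a list of rows, each a list of 7 numbers: the turn, a rotation vector about the tool's x, y, z as a fraction of full scale, then the shift along the tool's x, y, z as a fraction of full scale, then the closure, from 0 (fully open) to 1 (shut). In form: [[rx, ry, rz, dx, dy, dz, fingers], ...]. A call has 1 to 8 rows; each row shifts and turns the commanded pose from where the row before left it, along the tool's axes as they then stand; what a row does not reach is not made up. Full scale, the value 1, is 2.5 cm for a shift and pi rad for a turn. A row lasts 1/12 s, in which the tool goes at most 41.7 mm and 7.16 degrees, less where a joint would pass 70% of its speed; a pose out of reach is approached as far as the arm can. A call with a number of a shift or a turn outside -1 to 1 is refused whole. A call with a gripper value outside its range is refused whole. The fingers move at their own pace and stop on an object; FORCE is the grip in N (left out, the last holds). Time passes only in rows, so rows that do not move let the fingers close. It gives the time, the measured TCP pose, the force, the opening and the grip force at its end, in the units of the state.
- r.sense(): the state, without advancing time (a new reading comes with each control period).
- grab_frame(name): name is "scene" or "top"; returns a dict with "pixels" (420x560x3 uint8, red, green, blue), "z_map" (420x560 float32, mm along the optical axis (not along the pixel's ray), 0 where there is no reading), "vertical_fov" (degrees; the focal length in pixels is half the picture's height over the tangent of half this angle, whatever the lens; pixels are square), "cx", "cy" (the principal point, pixels), "dist" ([k1, k2, p1, p2, k3] as OpenCV has them; the pictures are not rectified), "cam_to_world" (4x4, takes a point from camera to world coordinates). Camera axes: x right, y down, z forward; pixel columns grow to the right and rows downward; lengths in mm; the calibration is good to about 2 mm. A picture is of the moment at which its call begins.
- r.sign_off(): hands the job in; it is judged then, once.
The state is a dict: "clock": time; "qpos": joint angles; "qvel": joint speeds; "joint_efforts": joint torques, N m; "eef_pos": TCP position; "tcp_rot": TCP orientation; "contact_force": force on the tool from outside, world axes, zero at the start; "wrist_torque": the same for the moment, N m; "opening": opening from 0.0 (shut) to 1.0 (fully open); "grasp_force": force on a finger pad.
Only numpy, scipy, OpenCV 4.12 (cv2) and the standard library are available. Lean on these libraries where they do the work, as an engineer would, in place of code of your own. Each camera call takes 0.05 s, during which the arm holds its last target. There are 200 camera calls.

## Working session

There is one attempt and no reset: what is moved stays moved. The work goes in short steps, Python scripts to look and compute and a shell command to move; the robot and the scene stay as the last step left them, time stands still between calls to the robot, and variables do not carry over. Pictures are saved under pics/ and viewed, at most 10 in all, crops included, and the job is handed in when it is done.

```bash
ls; mkdir -p pics
cat > h.py <<'E'
import numpy as np, cv2, pickle
from rig import r, grab_frame
def snap(n):
    f=grab_frame(n); pickle.dump(f,open(f'{n}.pkl','wb')); return f
def load(n): return pickle.load(open(f'{n}.pkl','rb'))
def K(f):
    h=f['pixels'].shape[0]; F=h/2/np.tan(np.radians(f['vertical_fov'])/2)
    return np.array([[F,0,f['cx']],[0,F,f['cy']],[0,0,1]])
def ray(f,uv):
    p=cv2.undistortPoints(np.array(uv,float).reshape(-1,1,2),K(f),np.array(f['dist'],float)).reshape(-1,2)
    return np.c_[p,np.ones(len(p))]
def atz(f,uv,z):
    "intersect pixel rays with plane world z"
    T=np.array(f['cam_to_world']); d=ray(f,uv)@T[:3,:3].T; o=T[:3,3]
    return o+d*((z-o[2])/d[:,2])[:,None]
def atd(f,uv):
    "by depth map"
    T=np.array(f['cam_to_world']); uv=np.array(uv); z=f['z_map'][uv[:,1].astype(int),uv[:,0].astype(int)]
    return (ray(f,uv)*z[:,None])@T[:3,:3].T+T[:3,3]
def proj(f,P):
    T=np.linalg.inv(np.array(f['cam_to_world'])); P=np.array(P,float).reshape(-1,3)
    return cv2.projectPoints(P,cv2.Rodrigues(T[:3,:3])[0],T[:3,3],K(f),np.array(f['dist'],float))[0].reshape(-1,2)
def save(f,name,box=None,s=1):
    im=f['pixels'][:,:,::-1]
    if box: im=im[box[1]:box[3],box[0]:box[2]]
    cv2.imwrite(f'pics/{name}.png',cv2.resize(im,None,fx=s,fy=s,interpolation=cv2.INTER_CUBIC))
E
python3 - <<'E'
from h import *
np.set_printoptions(precision=3,suppress=True)
for n in('scene','top'):
    f=snap(n); print(n,f['cam_to_world'],f['vertical_fov'],f['dist']); save(f,n,None,1.4)
print(r.sense())
E
```

```text
pics
scene [[   0.598   -0.618    0.51   -52.442]
 [  -0.801   -0.457    0.386 -458.967]
 [  -0.006   -0.639   -0.769  966.955]
 [   0.       0.       0.       1.   ]] 52.12219388702163 [-0.002  0.     0.     0.     0.   ]
top [[   0.034   -0.977    0.209  199.125]
 [  -0.999   -0.033    0.006    1.592]
 [   0.001   -0.209   -0.978 1505.598]
 [   0.       0.       0.       1.   ]] 46.176155616961914 [-0.09  0.    0.    0.    0.  ]
{'clock': 0.1, 'qpos': array([ 1.208,  0.354,  1.634,  0.   ,  1.155, -0.002]), 'qvel': array([-0.001, -0.001, -0.001, -0.001,  0.   ,  0.001]), 'joint_efforts': array([  0.001, -60.636, -34.282,   0.   ,   0.004,   0.   ]), 'eef_pos': array([220.493, 584.415, 252.648]), 'tcp_rot': array([-3.14 , -0.   ,  2.781]), 'contact_force': array([-0.839, -0.099, -0.07 ]), 'wrist_torque': array([0.029, 0.036, 0.028]), 'grasp_force': 0.0, 'opening': 1.0019782133886344}
```

View pics/scene.png

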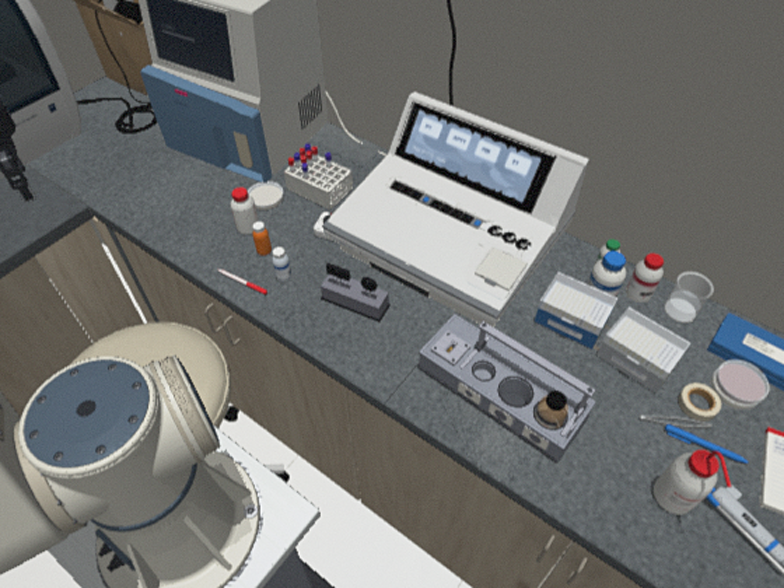

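View pics/top.png

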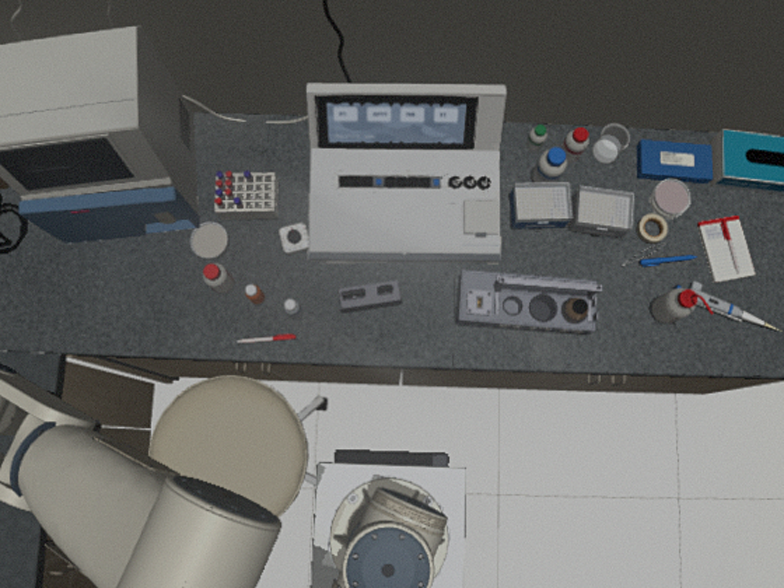

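Scene (1.4x px): the vial, white cap and blue label, is at (281,263). It could be confused with the orange vial (261,238) or the red-capped bottle (243,210). In the key stand, the broad head is at (338,272) and the round head at (369,285). The safe has its lock at (452,346), the vial's well at (484,370), an empty well at (515,392) and the brown bottle at (553,408). Next, close crops to check the choice.

Run:
```python
from h import *
np.set_printoptions(precision=1,suppress=True)
f=load('scene'); g=load('top')
a=cv2.resize(f['pixels'][130:235,150:290,::-1],(800,600),interpolation=cv2.INTER_CUBIC); cv2.imwrite('pics/c1.png',a)
b=cv2.resize(f['pixels'][220:332,290:438,::-1],(792,600),interpolation=cv2.INTER_CUBIC); cv2.imwrite('pics/c2.png',b)
c=cv2.resize(g['pixels'][180:250,160:300,::-1],None,fx=5.7,fy=5.7,interpolation=cv2.INTER_CUBIC)
d=cv2.resize(g['pixels'][180:250,310:450,::-1],None,fx=5.7,fy=5.7,interpolation=cv2.INTER_CUBIC)
cv2.imwrite('pics/c3.png',cv2.resize(np.vstack([c,d])[:,:],(750,750))[:600] if 0 else cv2.resize(np.vstack([c,d]),(600,600)))
```

```text
(no output)
```

View pics/c1.png

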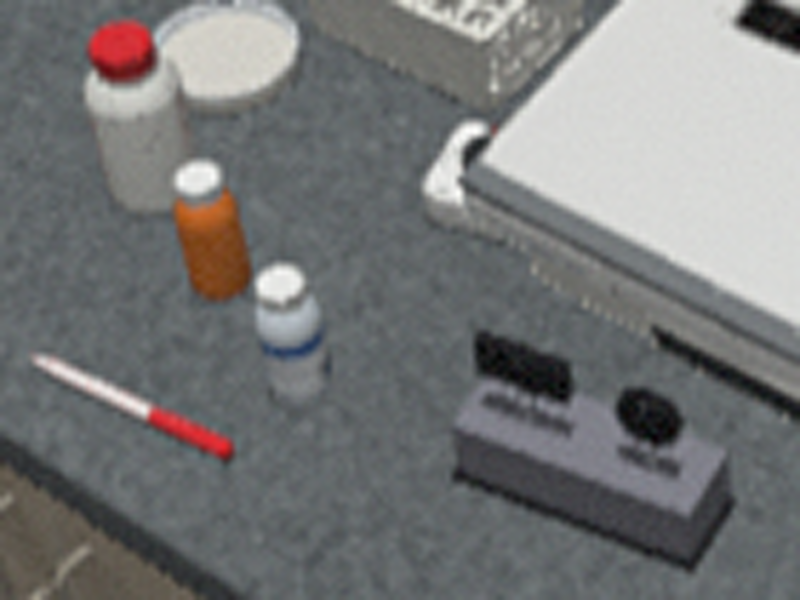

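View pics/c2.png

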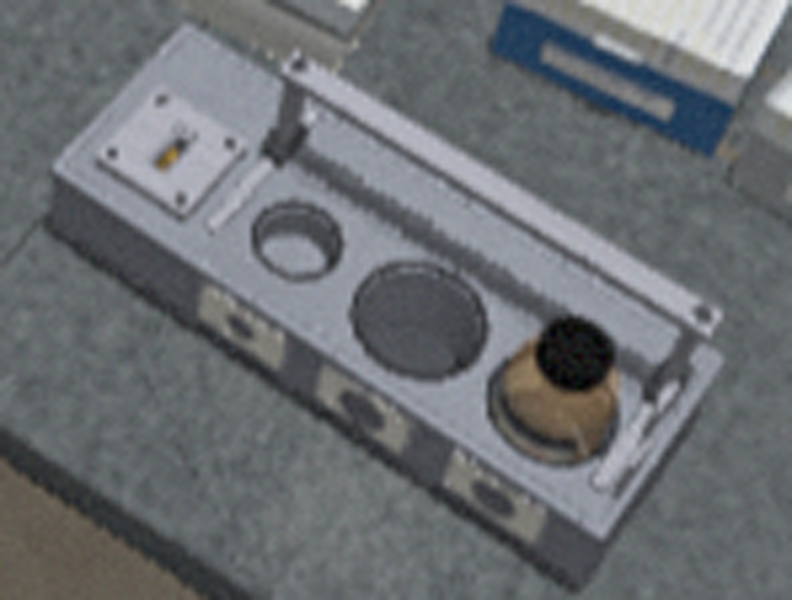

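View pics/c3.png

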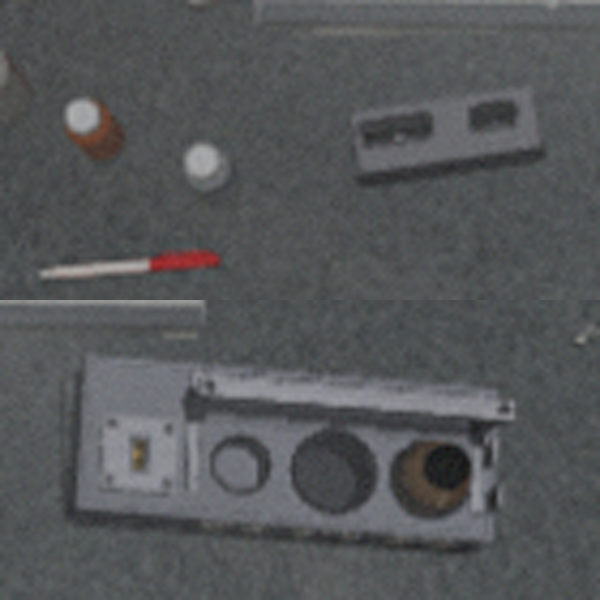

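The crops show the white vial cap at c1 (281,280), the round head at c1 (650,416), the broad head at c1 (523,366) and the orange vial, to be left, at c1 (210,230). The keyhole is at c2 (177,150), the small well's rim is at c2 (297,240), and the bar is back.

Run:
```python
from h import *
np.set_printoptions(precision=1,suppress=True)
f=load('scene'); g=load('top')
c1=lambda p:(np.array(p)+.5)/(40/7)-.5+[150,130]
c2=lambda p:(np.array(p)+.5)/(792/148)-.5+[290,220]
c3a=lambda p:(np.array(p)+.5)/(30/7)-.5+[160,180]
c3b=lambda p:(np.array(p)-[0,300]+.5)/(30/7)-.5+[310,180]
def two(n,a,b,z): print(n,atz(f,[a],z)[0][:2],atz(g,[b],z)[0][:2] if b is not None else '')
two('vialcap',c1([281,278]),c3a([203,160]),78)
two('round',c1([650,416]),c3a([493,110]),75); two('bar',c1([523,366]),c3a([398,122]),77)
two('well',c2([297,242]),c3b([240,465]),55); two('empty',c2([420,320]),c3b([334,471]),55)
two('keyhole',c2([177,150]),c3b([140,455]),62)
for s,t in zip([[55,170],[190,26],[605,537],[722,357]],[[77,513],[86,355],[491,538],None]): two('corner',c2(s),None if t is None else c3b(t),55)
for s,t in zip([[162,98],[232,143],[182,198],[112,153]],[[113,423],[170,428],[166,488],[110,481]]): two('screw',c2(s),c3b(t),62)
for s,t in zip([[457,432],[505,375],[728,455],[690,515]],[[358,170],[353,115],[543,147],[530,90]]): two('stand',c1(s),c3a(t),42)
```

```text
vialcap [478.8 227. ] [475.7 227.7]
round [519.3  26. ] [518.5  28.8]
bar [506.4  93.5] [507.3  94.2]
well [ 493.7 -249.6] [ 492.8 -245.8]
empty [ 491.4 -315.2] [ 490.7 -312.2]
keyhole [ 499.3 -179.5] [ 496.2 -174.5]
corner [ 459.7 -137.2] [ 454.8 -131.6]
corner [ 569.4 -142.3] [ 568.6 -136.4]
corner [ 446.5 -428.7] [ 446.5 -422.9]
corner [ 554.9 -432.1] 
screw [ 520.2 -157.4] [ 518.4 -155.3]
screw [ 518.1 -198.2] [ 516.2 -195.4]
screw [ 478.1 -196. ] [ 473.3 -192.8]
screw [ 479.6 -155.8] [ 477.  -153.7]
stand [476.2 113.6] [479.3 123.2]
stand [518.4 118.6] [518.9 128.7]
stand [543.5  -1.8] [500.3  -6.9]
stand [503.3  -9.3] [541.4   3.6]
```

The safe's yaw comes out at about -0.048 and the stand's at about 0.18. I'll pick the vial at about (477.5, 227.5), closing along world x to stay clear of the orange vial. First I turn the tool, then travel.

```bash
python3 -m inch '[[0,0,0.0385,0,0,0,0.3],[0,0,0.0385,0,0,0,0.3],[0,0,0.0385,0,0,0,0.3],[0,0,0.0385,0,0,0,0.3],[0,0,0.0385,0,0,0,0.3]]' 40
python3 -m inch '[[0,0,0.0385,0,0,0,0.3],[0,0,0.0385,0,0,0,0.3],[0,0,0.0385,0,0,0,0.3],[0,0,0.0385,0,0,0,0.3],[0,0,0.0385,0,0,0,0.3]]'
python3 -m inch '[[0,0,0,-0.95,0.68,0,0.3],[0,0,0,-0.95,0.68,0,0.3],[0,0,0,-0.95,0.68,0,0.3],[0,0,0,-0.95,0.68,0,0.3]]'
```

```text
clock: 0.52
eef_pos: [220.5, 584.5, 252.8]
tcp_rot: [-3.141, 0.0, 2.17]
contact_force: [-0.0, -0.2, 0.1]
opening: 0.705
grasp_force: 0.0
clock: 0.93
eef_pos: [220.5, 584.5, 252.8]
tcp_rot: [-3.141, 0.001, 1.565]
contact_force: [-0.3, -0.0, 0.1]
opening: 0.699
grasp_force: 0.0
clock: 1.27
eef_pos: [289.0, 488.6, 252.9]
tcp_rot: [-3.141, 0.001, 1.572]
contact_force: [0.5, -0.7, 0.1]
opening: 0.701
grasp_force: 0.0
```

```bash
python3 -m inch '[[0,0,0,-0.95,0.68,0,0.3],[0,0,0,-0.95,0.68,0,0.3],[0,0,0,-0.95,0.68,0,0.3],[0,0,0,-0.95,0.68,0,0.3],[0,0,0,-0.95,0.68,0,0.3],[0,0,0,-0.95,0.68,0,0.3]]'
python3 -m inch '[[0,0,0,-0.95,0.68,0,0.3],[0,0,0,-0.95,0.68,0,0.3],[0,0,0,-0.95,0.68,0,0.3],[0,0,0,-0.95,0.68,0,0.3],[0,0,0,-0.95,0.68,0.5,0.3],[0,0,0,0,0,0.8,0.3],[0,0,0,0,0,0.8,0.3],[0,0,0,0,0,0,0.3]]'
python3 - <<'E'
from h import *
f=snap('scene'); g=snap('top')
a=cv2.resize(f['pixels'][90:230,130:270,::-1],(400,400),interpolation=cv2.INTER_CUBIC)
b=cv2.resize(g['pixels'][150:290,140:280,::-1],(400,400),interpolation=cv2.INTER_CUBIC)
cv2.imwrite('pics/v1.png',np.hstack([a,b]))
E
```

```text
clock: 1.77
eef_pos: [391.2, 346.0, 253.1]
tcp_rot: [-3.141, 0.0, 1.571]
contact_force: [0.9, 0.5, 0.5]
opening: 0.699
grasp_force: 0.0
clock: 2.43
eef_pos: [474.0, 227.0, 197.3]
tcp_rot: [-3.136, 0.003, 1.57]
contact_force: [-1.5, -0.0, -0.8]
opening: 0.698
grasp_force: 0.0
```

View pics/v1.png

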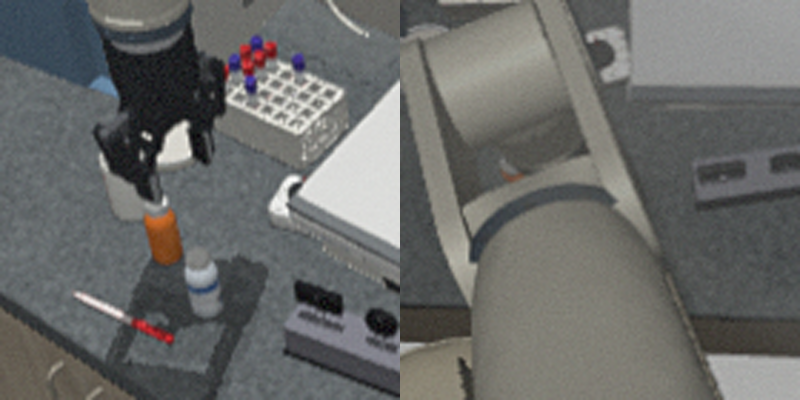

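Left half (scene): the gripper is above and behind the vial (200,285) and the pads straddle it. Right half (top): the arm hides the vial. The y estimate agrees in both views, so I descend and grip.

```bash
python3 -m inch '[[0,0,0,0,0.12,0.9,0.3],[0,0,0,0,0,0.9,0.3],[0,0,0,0,0,0.9,0.3],[0,0,0,0,0,0.9,0.3],[0,0,0,0,0,0.9,0.3],[0,0,0,0,0,0.9,0.3],[0,0,0,0,0,0.5,0.3],[0,0,0,0,0,0,0.3]]'
python3 -m inch '[[0,0,0,0,0,0,0.8],[0,0,0,0,0,0,0.8],[0,0,0,0,0,0,0.8],[0,0,0,0,0,0,0.8],[0,0,0,0,0,0,0.8],[0,0,0,0,0,0,0.8]]' 40
```

```text
clock: 3.2
eef_pos: [478.0, 228.8, 52.1]
tcp_rot: [-3.139, 0.001, 1.572]
contact_force: [-0.5, -0.3, -0.4]
opening: 0.695
grasp_force: 0.0
clock: 3.7
eef_pos: [479.8, 229.2, 54.7]
tcp_rot: [3.139, -0.001, 1.571]
contact_force: [-1.6, 1.2, 8.1]
opening: 0.372
grasp_force: 39.1
```

```bash
python3 -m inch '[[0,0,0,0,0,-0.5,0.8],[0,0,0,0,0,-0.9,0.8],[0,0,0,0,0,-0.9,0.8],[0,0,0,0,0,-0.9,0.8],[0,0,0,0,0,-0.9,0.8],[0,0,-0.0373,0,0,-0.6,0.8],[0,0,-0.0373,0,0,0,0.8],[0,0,-0.0373,0,0,0,0.8]]'
python3 -m inch '[[0,0,-0.0373,0,0,0,0.8],[0,0,-0.0373,0,0,0,0.8],[0,0,-0.0373,0,0,0,0.8],[0,0,-0.0373,0,0,0,0.8],[0,0,-0.0373,0,0,0,0.8]]'
python3 -m inch '[[0,0,-0.0373,0,0,0,0.8],[0,0,-0.0373,0,0,0,0.8],[0,0,-0.0373,0,0,0,0.8],[0,0,-0.0373,0,0,0,0.8],[0,0,-0.0373,0,0,0,0.8],[0,0,0,0,0,0,0.8]]'
```

```text
clock: 4.37
eef_pos: [479.6, 229.0, 172.7]
tcp_rot: [3.138, -0.0, 1.929]
contact_force: [0.7, -0.4, -1.6]
opening: 0.371
grasp_force: 39.4
clock: 4.78
eef_pos: [478.9, 228.6, 171.3]
tcp_rot: [3.141, 0.0, 2.514]
contact_force: [-0.3, 0.8, -0.8]
opening: 0.37
grasp_force: 39.4
clock: 5.28
eef_pos: [478.9, 228.6, 171.3]
tcp_rot: [3.141, 0.001, 3.1]
contact_force: [-0.4, -0.3, -0.2]
opening: 0.371
grasp_force: 39.4
```

```bash
python3 -m inch '[[0,0,0,-0.068,-0.95,0,0.8],[0,0,0,-0.068,-0.95,0,0.8],[0,0,0,-0.068,-0.95,0,0.8],[0,0,0,-0.068,-0.95,0,0.8],[0,0,0,-0.068,-0.95,0,0.8],[0,0,0,-0.068,-0.95,0,0.8],[0,0,0,-0.068,-0.95,0,0.8],[0,0,0,-0.068,-0.95,0,0.8]]'
python3 -m inch '[[0,0,0,-0.068,-0.95,0,0.8],[0,0,0,-0.068,-0.95,0,0.8],[0,0,0,-0.068,-0.95,0,0.8],[0,0,0,-0.068,-0.95,0,0.8],[0,0,0,-0.068,-0.95,0,0.8],[0,0,0,-0.068,-0.95,0,0.8],[0,0,0,-0.068,-0.95,0,0.8],[0,0,0,-0.068,-0.95,0,0.8]]'
python3 -m inch '[[0,0,0,-0.068,-0.95,0,0.8],[0,0,0,-0.068,-0.95,0,0.8],[0,0,0,-0.068,-0.95,0,0.8],[0,0,0,-0.068,-0.95,0,0.8],[0,0,0,0,0,0.8,0.8],[0,0,0,0,0,0.3,0.8],[0,0,0,0,0,0,0.8],[0,0,0,0,0,0,0.8]]'
python3 - <<'E'
from h import *
f=snap('scene'); g=snap('top')
a=cv2.resize(f['pixels'][200:320,300:400,::-1],(500,600),interpolation=cv2.INTER_CUBIC)
cv2.imwrite('pics/v2.png',a)
s=r.sense(); print(s['eef_pos'],s['tcp_rot'])
E
```

```text
clock: 5.95
eef_pos: [483.4, 37.1, 171.2]
tcp_rot: [3.142, 0.001, 3.09]
contact_force: [0.5, -0.1, -1.3]
opening: 0.371
grasp_force: 39.4
clock: 6.62
eef_pos: [488.1, -153.5, 171.2]
tcp_rot: [-3.141, 0.001, 3.09]
contact_force: [0.3, 0.2, -1.2]
opening: 0.372
grasp_force: 39.4
clock: 7.28
eef_pos: [490.0, -246.7, 143.0]
tcp_rot: [3.141, -0.002, 3.093]
contact_force: [-0.3, -1.3, 0.7]
opening: 0.372
grasp_force: 39.4
[ 490.73715805 -246.88303316  143.86288916] [-3.14150680e+00  3.05260080e-04  3.09454295e+00]
```

View pics/v2.png

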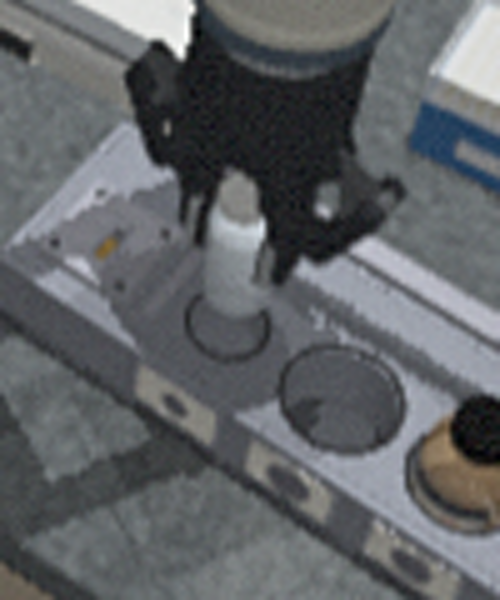

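The vial is held upright at (236,260) above the well rim (228,330). I lower it to just above the deck to compare the two at nearly the same height.

```bash
python3 -m inch '[[0,0,0,0,0,0.6,0.8],[0,0,0,0,0,0.46,0.8],[0,0,0,0,0,0,0.8],[0,0,0,0,0,0,0.8],[0,0,0,0,0,0,0.8]]'
python3 - <<'E'
from h import *
np.set_printoptions(precision=1,suppress=True)
f=snap('scene'); s=r.sense(); print(s['eef_pos'],s['contact_force'])
cv2.imwrite('pics/v3.png',cv2.resize(f['pixels'][235:285,315:375,::-1],(720,600),interpolation=cv2.INTER_CUBIC))
# depth check
P=atd(f,np.argwhere(np.ones((50,60)))[:,::-1]+[315,235]).reshape(50,60,3)
print('deck z',np.median(P[35:48,5:15,2]))
px,py,pz=P[...,0],P[...,1],P[...,2]
m=(pz>75)&(pz<105)&(np.hypot(px-492,py+248)<25)&(f['pixels'][235:285,315:375].min(-1)>110)
Q=P[m]; print(m.sum())
from scipy.optimize import least_squares
c=least_squares(lambda c:np.hypot(Q[:,0]-c[0],Q[:,1]-c[1])-16.5,[492,-248],loss='soft_l1'); print('vial',c.x,np.std(c.fun))
E
```

```text
clock: 7.8
eef_pos: [490.7, -247.3, 117.1]
tcp_rot: [-3.142, 0.0, 3.095]
contact_force: [0.1, -0.7, 0.3]
opening: 0.375
grasp_force: 39.4
[ 490.8 -247.5  117.3] [ 0.3  0.1 -0.4]
deck z 19.524177677647117
61
vial [ 493.8 -250.4] 0.9564577335994984
```

View pics/v3.png

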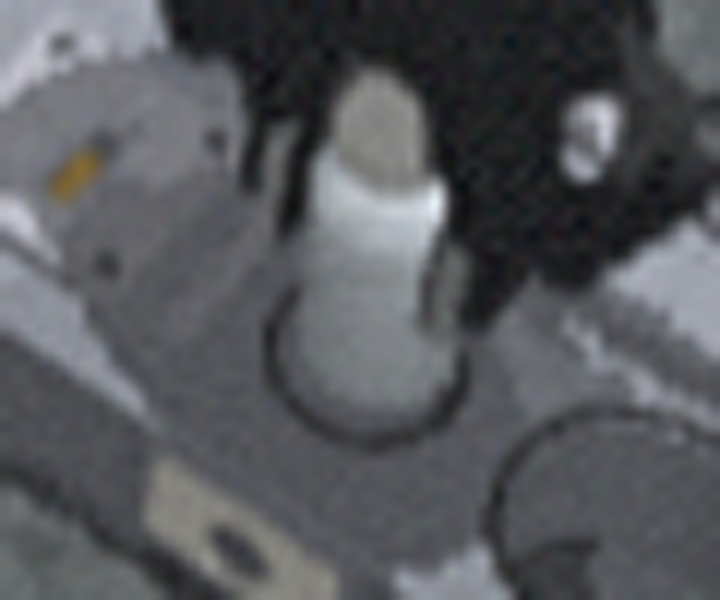

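Run:
```python
from h import *
from scipy.optimize import least_squares
np.set_printoptions(precision=1,suppress=True)
f=load('scene'); c=lambda p:(np.array(p)+.5)/12-.5+[315,235]
Q=atz(f,c([[268,350],[465,372],[370,446],[300,418],[430,432]]),55)[:,:2]
s=least_squares(lambda c:np.hypot(*(Q-c).T)-18,[492,-248]); print('rim',s.x,s.fun)
q=lambda P:(proj(f,P)-[315,235]+.5)*12-.5
# model silhouettes of body (r16.5, z 28..53 above bottom) edges in picture for candidate centre
for cx,cy in((493.8,-250.4),(493,-249.5)):
    t=np.linspace(0,2*np.pi,180)
    for z in(40,53): 
        e=q(np.c_[cx+16.5*np.cos(t),cy+16.5*np.sin(t),0*t+62.6+z]); print(cx,z,'left',e[e[:,0].argmin()],'right',e[e[:,0].argmax()])
    e=q(np.c_[cx+12*np.cos(t),cy+12*np.sin(t),0*t+140.6]); print('cap',e.min(0),e.max(0))
    e=q(np.c_[cx+16.5*np.cos(t),cy+16.5*np.sin(t),0*t+62.6]); print('bottom',e.min(0),e.max(0))
```

```text
rim [ 492.1 -250.5] [ 2.4  2.3 -0.2  0.4  0.6]
493.8 40 left [314.1 230.5] right [481.2 246. ]
493.8 53 left [321.1 194.1] right [489.8 209.7]
cap [358.3  78.2] [483.4 181.4]
bottom [293.5 276.7] [455.7 414.9]
493 40 left [308.1 230.9] right [475.2 246.5]
493 53 left [315.  194.6] right [483.8 210.2]
cap [352.1  78.7] [477.3 181.9]
bottom [287.7 277.1] [449.8 415.3]
```

```bash
cat > fitv.py <<'E'
from h import *
from scipy.optimize import least_squares
from scipy.spatial.transform import Rotation as Ro
np.set_printoptions(precision=2,suppress=True)
def sdf(h,rr):
    # signed distance to polygon profile (r,h)
    v=np.array([[0,0],[16.5,0],[16.5,53],[12,64],[12,78],[0,78]],float)
    d=np.full(len(h),1e9)
    for a,b in zip(v[:-1],v[1:]):
        ab=b-a; p=np.c_[rr,h]-a; t=np.clip(p@ab/(ab@ab),0,1); d=np.minimum(d,np.hypot(*(p-t[:,None]*ab).T))
    return d
def fit(f,x0,zb,thr=95,rad=30):
    H,W=420,560
    uv=np.stack(np.meshgrid(np.arange(W),np.arange(H)),-1).reshape(-1,2)
    P=atd(f,uv); z=f['z_map'].ravel()
    px=f['pixels'].reshape(-1,3); 
    m=(z>0)&(P[:,2]>max(60,zb+3))&(P[:,2]<zb+84)&(np.hypot(P[:,0]-x0[0],P[:,1]-x0[1])<rad)&(px.min(1)>thr)
    Q=P[m]
    def res(p):
        A=Ro.from_rotvec([p[3],p[4],0]).inv().apply(Q-[p[0],p[1],p[2]]); return np.r_[sdf(A[:,2],np.hypot(A[:,0],A[:,1])), (p[2]-zb)/3,p[3]*20,p[4]*20]
    s=least_squares(res,[*x0,zb,0,0],loss='soft_l1'); print(m.sum(),'pos',s.x[:3],'tilt rv',s.x[3:],'med res',np.median(s.fun)); return s.x
if __name__=='__main__':
    f=load('scene'); fit(f,(493,-249),62.6); fit(f,(493,-249),62.6,80)
    f=load('scene'); 
    im=f['pixels'][235:285,315:375]; z=f['z_map'][235:285,315:375]
    P=atd(f,np.argwhere(np.ones((50,60)))[:,::-1]+[315,235]).reshape(50,60,3)
    for y in range(5,38,3): print(y,' '.join(f"{im[y,x].min():3d}/{P[y,x,2]:3.0f}" for x in range(22,42,1)))
E
python3 fitv.py
```

```text
262 pos [ 493.82 -251.52   63.21] tilt rv [-0.07 -0.01] med res 0.7818669503193831
292 pos [ 493.84 -251.57   63.3 ] tilt rv [-0.07 -0.01] med res 0.888014847457324
5  27/164  25/168  35/167  33/169  31/173  26/162  35/145  57/166  63/170  59/174  47/175  28/178  26/191  20/194  31/197  32/198  31/203  33/200  33/197  23/198
8  30/145  37/148  28/148  25/152  27/140  52/135 101/130 132/142 135/138 133/136 134/141 134/138 108/168  44/179  30/184  23/188  22/190  30/193  28/188  27/186
11  71/131  89/134  69/134  21/133  38/130  83/124 126/138 128/141 131/141 131/140 128/140 134/142 132/141  84/171  29/172  31/172  33/177  30/177  22/175  30/166
14  96/122  80/122  27/125  52/120 133/119 157/123 154/126 137/133 123/133 120/137 126/141 123/141 125/139 102/137  72/162  23/162  35/165  22/169  39/169  29/165
17  93/108  46/112  17/109  67/101 129/119 159/122 169/121 175/127 180/126 186/129 196/129 197/127 198/130 208/130 207/128  69/145  18/147  24/150  24/152  25/156
20  83/ 55  68/ 96  83/ 56  95/ 99 112/109 125/112 133/114 142/117 157/122 162/122 167/122 167/123 171/123 157/121  79/131
[... 155 characters left out ...]
  78/120  94/127  74/121  36/119  24/122  22/127
26  62/ 53  55/ 57  83/ 53 106/ 81 109/ 85 113/ 88 121/ 95 123/ 95 125/ 96 131/ 97 131/100 128/ 99 106/ 98  74/105  89/108  93/113  44/106  32/109  34/110  69/113
29  45/ 52  77/ 46  81/ 33  99/ 66 107/ 75 112/ 76 119/ 83 114/ 82 124/ 83 124/ 87 127/ 87 125/ 87 128/ 85 121/ 82 119/ 82 108/ 77  60/ 70  77/ 53  80/ 53  91/ 54
32  63/ 55  55/ 56  73/ 28  85/ 33  81/ 30 103/ 66 106/ 68 113/ 72 120/ 69 117/ 74 119/ 73 121/ 72 117/ 71 115/ 72  83/ 67  58/ 47  40/ 54  82/ 55  90/ 55  84/ 54
35  83/ 53  84/ 54  86/ 53  61/ 55  48/ 54  61/ 28  71/ 29  79/ 32  79/ 32  75/ 30  74/ 28  68/ 30  66/ 32  55/ 28  47/ 54  65/ 55  84/ 55  84/ 57  84/ 53  84/ 55
```

The depth profile shows the vial leaning about 0.08 rad in the grip: the pads caught the shoulder because they sit farther back at this opening. I'll set it down on the free worktop between stand and safe, then grip it again lower.

```bash
python3 -m inch '[[0,0,0,0,0,-0.6,0.8],[0,0,0,0,0,-0.6,0.8],[0,0,0,0,0.86,0,0.8],[0,0,0,0,0.86,0,0.8],[0,0,0,0,0.86,0,0.8],[0,0,0,0,0.86,0,0.8],[0,0,0,0,0.86,0,0.8],[0,0,0,0,0.86,0,0.8]]'
python3 -m inch '[[0,0,0,0,0.86,0,0.8],[0,0,0,0,0.86,0,0.8],[0,0,0,0,0,0.8,0.8],[0,0,0,0,0,0.8,0.8],[0,0,0,0,0,0.8,0.8],[0,0,0,0,0,0.6,0.8],[0,0,0,0,0,0.28,0.8],[0,0,0,0,0,0,0.8]]'
python3 -m inch '[[0,0,0,0,0,0.1,0.8],[0,0,0,0,0,0,0.8],[0,0,0,0,0,0,0.8]]'
```

```text
clock: 8.52
eef_pos: [496.8, -117.7, 147.5]
tcp_rot: [-3.141, 0.001, 3.094]
contact_force: [0.5, -0.9, 0.1]
opening: 0.369
grasp_force: 39.4
clock: 9.18
eef_pos: [497.9, -75.5, 63.9]
tcp_rot: [3.141, -0.002, 3.095]
contact_force: [-1.1, 0.2, 0.3]
opening: 0.37
grasp_force: 39.4
clock: 9.43
eef_pos: [499.2, -75.8, 63.1]
tcp_rot: [-3.141, 0.001, 3.095]
contact_force: [0.4, -0.7, -0.4]
opening: 0.373
grasp_force: 39.4
```

```bash
python3 -m inch '[[0,0,0,0,0,0.12,0.8],[0,0,0,0,0,0.1,0.8],[0,0,0,0,0,0.06,0.8],[0,0,0,0,0,0,0.8],[0,0,0,0,0,0,0.8]]'
python3 -m inch '[[0,0,0,0,0,0,0.45],[0,0,0,0,0,0,0.45],[0,0,0,0,0,0,0.45],[0,0,0,0,0,0,0.45],[0,0,0,0,0,0,0.45],[0,0,0,0,0,0,0.45]]'
python3 - <<'E'
from h import *
from fitv import fit
f=snap('scene'); fit(f,(499,-77),0,80,25)
E
```

```text
clock: 9.85
eef_pos: [498.5, -75.6, 55.2]
tcp_rot: [3.142, -0.0, 3.095]
contact_force: [-0.7, 0.1, -0.3]
opening: 0.372
grasp_force: 39.4
clock: 10.35
eef_pos: [498.6, -75.6, 55.3]
tcp_rot: [-3.142, 0.0, 3.095]
contact_force: [-0.3, -0.7, -0.2]
opening: 0.551
grasp_force: 0.0
59 pos [497.28 -79.     0.01] tilt rv [0.01 0.04] med res 0.960032924149183
```

```bash
python3 -m inch '[[0,0,0,0,0,0.22,0.45],[0,0,0,0,0,0.22,0.45],[0,0,0,0,0,0,0.45],[0,0,0,0,0,0,0.8],[0,0,0,0,0,0,0.8],[0,0,0,0,0,0,0.8],[0,0,0,0,0,0,0.8],[0,0,0,0,0,0,0.8]]' 30
python3 -m inch '[[0,0,0,0,0,-0.4,0.8],[0,0,0,0,0,-0.8,0.8],[0,0,0,0,0,-0.8,0.8],[0,0,0,0,0,-0.8,0.8],[0,0,0,0,0,-0.6,0.8],[0,0,0,0,0,0,0.8],[0,0,0,0,0,0,0.8]]'
python3 - <<'E'
from h import *
from fitv import fit
f=snap('scene'); s=r.sense(); print(s['eef_pos'],s['tcp_rot']); fit(f,(499,-77),s['eef_pos'][2]-44,95,25)
E
```

```text
clock: 11.07
eef_pos: [498.6, -75.6, 44.4]
tcp_rot: [-3.142, 0.0, 3.095]
contact_force: [1.0, -0.1, -1.4]
opening: 0.372
grasp_force: 29.7
clock: 11.65
eef_pos: [499.2, -75.7, 130.5]
tcp_rot: [-3.141, 0.002, 3.095]
contact_force: [0.5, -0.2, -1.1]
opening: 0.374
grasp_force: 29.9
[498.48 -75.62 129.55] [-3.14  0.    3.09]
171 pos [502.55 -76.74  86.57] tilt rv [-0. -0.] med res 0.7176256946904329
```

```bash
python3 -m inch '[[0,0,0,-0.01,-0.8625,0,0.8],[0,0,0,-0.01,-0.8625,0,0.8],[0,0,0,-0.01,-0.8625,0,0.8],[0,0,0,-0.01,-0.8625,0,0.8],[0,0,0,-0.01,-0.8625,0,0.8],[0,0,0,-0.01,-0.8625,0,0.8],[0,0,0,-0.01,-0.8625,0,0.8],[0,0,0,-0.01,-0.8625,0,0.8]]'
python3 -m inch '[[0,0,0,0,0,0.5,0.8],[0,0,0,0,0,0.5,0.8],[0,0,0,0,0,0,0.8],[0,0,0,0,0,0,0.8],[0,0,0,0,0,0,0.8]]'
python3 - <<'E'
from h import *
from fitv import fit
f=snap('scene'); s=r.sense(); print(s['eef_pos'],s['tcp_rot'],s['contact_force']); zb=s['eef_pos'][2]-44.3; fit(f,(494,-249),zb,95,25)
# overlay: measured crop with rim (r18,z55) and vial bottom/body/cap rings at TCP-based pose
S=12;o=[312,232]
im=cv2.resize(f['pixels'][232:282,312:372,::-1],(720,600),interpolation=cv2.INTER_CUBIC)
t=np.linspace(0,2*np.pi,73)
def ring(cx,cy,rr,z,col):
    e=(proj(f,np.c_[cx+rr*np.cos(t),cy+rr*np.sin(t),0*t+z])-o+.5)*S-.5; cv2.polylines(im,[np.round(e).astype(int)],True,col,1)
ring(493.7,-249.6,18,55,(0,0,255))
for rr,z in((16.5,0),(16.5,53),(12,78)): ring(494,-249.6,rr,zb+z,(0,255,0))
cv2.imwrite('pics/v4.png',im)
E
```

```text
clock: 12.37
eef_pos: [491.5, -248.7, 127.9]
tcp_rot: [3.141, -0.002, 3.095]
contact_force: [0.0, 0.4, -1.3]
opening: 0.371
grasp_force: 30.0
clock: 12.78
eef_pos: [492.3, -247.7, 104.1]
tcp_rot: [3.141, -0.001, 3.095]
contact_force: [1.2, -0.3, -1.0]
opening: 0.369
grasp_force: 30.0
[ 492.57 -247.81  104.43] [ 3.14 -0.    3.1 ] [ 0.62 -0.4  -0.72]
214 pos [ 496.13 -248.33   59.53] tilt rv [ 0.01 -0.02] med res 0.7360335725660327
```

View pics/v4.png

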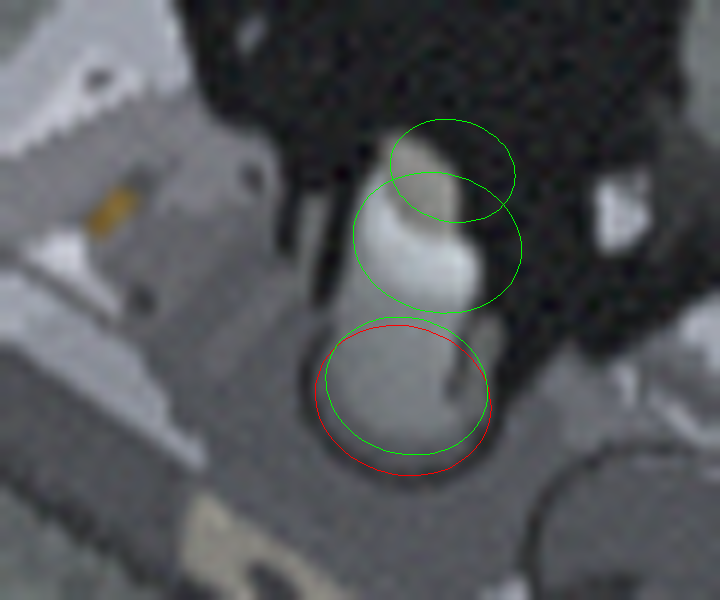

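The overlay shows the vial upright in the grip, its bottom ring (405,385) centred in the well's rim (403,400) once the height is allowed for. I lower it gently and feel for contact.

```bash
python3 -m inch '[[0,0,0,0,0,0.12,0.8],[0,0,0,0,0,0.12,0.8],[0,0,0,0,0,0,0.8]]'
python3 -m inch '[[0,0,0,0,0,0.08,0.8],[0,0,0,0,0,0.08,0.8],[0,0,0,0,0,0,0.8]]'
```

```text
clock: 13.08
eef_pos: [492.3, -247.8, 98.0]
tcp_rot: [3.141, -0.0, 3.095]
contact_force: [0.3, 0.5, -0.4]
opening: 0.372
grasp_force: 30.0
clock: 13.33
eef_pos: [492.3, -247.9, 93.9]
tcp_rot: [3.141, -0.0, 3.095]
contact_force: [-0.2, 0.6, -0.2]
opening: 0.371
grasp_force: 30.0
```

```bash
python3 -m inch '[[0,0,0,0,0,0.16,0.8],[0,0,0,0,0,0.16,0.8],[0,0,0,0,0,0.16,0.8],[0,0,0,0,0,0,0.8]]'
python3 -m inch '[[0,0,0,0,0,0.1,0.8],[0,0,0,0,0,0.06,0.8],[0,0,0,0,0,0,0.8]]'
```

```text
clock: 13.67
eef_pos: [492.0, -247.8, 81.3]
tcp_rot: [3.141, -0.001, 3.095]
contact_force: [-0.3, 0.9, -1.1]
opening: 0.37
grasp_force: 30.0
clock: 13.92
eef_pos: [492.4, -248.0, 78.0]
tcp_rot: [3.141, -0.0, 3.095]
contact_force: [-0.4, -0.1, -1.0]
opening: 0.371
grasp_force: 30.0
```

```bash
python3 -m inch '[[0,0,0,0,0,0.05,0.8],[0,0,0,0,0,0,0.55],[0,0,0,0,0,0,0.5],[0,0,0,0,0,0,0.45],[0,0,0,0,0,0,0.45],[0,0,0,0,0,0,0.45],[0,0,0,0,0,0,0.45]]'
python3 -m inch '[[0,0,0,0,0,-0.4,0.45],[0,0,0,0,0,-0.8,0.45],[0,0,0,0,0,-0.8,0.45],[0,0,0,0,0,-0.8,0.45],[0,0,0,0,0,-0.8,0.45],[0,0,0,0,0,-0.8,0.45],[0,0,0,0,0,0,0.45]]'
python3 - <<'E'
from h import *
from fitv import fit
f=snap('scene'); s=r.sense(); print(s['eef_pos'],s['tcp_rot'],s['contact_force']); fit(f,(494,-249),31,95,25)
E
```

```text
clock: 14.5
eef_pos: [492.5, -248.1, 77.1]
tcp_rot: [-3.142, 0.0, 3.095]
contact_force: [-0.2, -0.5, -0.5]
opening: 0.552
grasp_force: 0.0
clock: 15.08
eef_pos: [494.4, -249.0, 191.6]
tcp_rot: [-3.139, 0.006, 3.095]
contact_force: [0.3, -1.0, -0.3]
opening: 0.553
grasp_force: 0.0
[ 493.72 -248.68  189.74] [-3.14  0.    3.09] [ 0.45  0.02 -0.46]
226 pos [ 496.25 -249.21   30.64] tilt rv [ 0.   -0.01] med res 0.7972373380139075
```

The vial is seated: z 30.6, upright, let go. Next I refine the round key's pose and the stand's yaw from depth.

Run:
```python
from h import *
np.set_printoptions(precision=2,suppress=True)
for n in('scene','top'):
    f=load('scene') if n=='scene' else snap('top')
    uv=np.stack(np.meshgrid(np.arange(560),np.arange(420)),-1).reshape(-1,2)
    P=atd(f,uv); ok=f['z_map'].ravel()>0
    near=ok&(abs(P[:,0]-512)<60)&(abs(P[:,1]-60)<90)
    T=P[near&(abs(P[:,2]-42)<6)][:,:2]
    print(n,'stand rect',cv2.minAreaRect(T.astype(np.float32)),len(T))
    dark=f['pixels'].reshape(-1,3).max(1)<55
    for y0,nm in((27,'round'),(94,'bar')):
        Q=P[near&dark&(P[:,2]>57)&(P[:,2]<98)&(abs(P[:,1]-y0)<30)]
        if len(Q)<5: print(nm,len(Q)); continue
        c=np.median(Q,0); u,s,v=np.linalg.svd(Q[:,:2]-Q[:,:2].mean(0)); print(nm,len(Q),c,Q.min(0),Q.max(0),'angle',np.arctan2(v[0,1],v[0,0])%np.pi)
```

```text
scene stand rect ((510.5158996582031, 57.821929931640625), (49.47455978393555, 130.37933349609375), 11.842963218688965) 509
round 77 [514.6   24.2   82.45] [509.9    8.86  62.56] [522.74  38.39  92.79] angle 1.7763141243408436
bar 114 [501.81  89.62  84.35] [495.43  64.41  68.48] [512.26 115.09  94.49] angle 1.7634869313872272
top stand rect ((509.37066650390625, 63.114723205566406), (45.729103088378906, 130.08425903320312), 11.214122772216797) 443
round 2
bar 6 [497.87 102.14  82.77] [495.17  74.33  72.02] [503.34 116.05  91.52] angle 1.7815513426337224
```

```bash
python3 -m inch '[[0,0,0,-0.037,0.921,0,0.45],[0,0,0,-0.037,0.921,0,0.45],[0,0,0,-0.037,0.921,0,0.45],[0,0,0,-0.037,0.921,0,0.45],[0,0,0,-0.037,0.921,0,0.45],[0,0,0,-0.037,0.921,0,0.45]]'
python3 -m inch '[[0,0,0,-0.037,0.921,0,0.45],[0,0,0,-0.037,0.921,0,0.45],[0,0,0,-0.037,0.921,0,0.45],[0,0,0,-0.037,0.921,0,0.45],[0,0,0,-0.037,0.921,0,0.45],[0,0,0,-0.037,0.921,0,0.45]]'
python3 -m inch '[[0,0,0.0383,0,0,0,0.5],[0,0,0.0383,0,0,0,0.5],[0,0,0.0383,0,0,0,0.5],[0,0,0.0383,0,0,0,0.5],[0,0,0.0383,0,0,0,0.5],[0,0,0.0383,0,0,0,0.5]]'
python3 -m inch '[[0,0,0.0383,0,0,0,0.5],[0,0,0.0383,0,0,0,0.5],[0,0,0.0383,0,0,0,0.5],[0,0,0.0383,0,0,0,0.5],[0,0,0.0383,0,0,0,0.5],[0,0,0,0,0,0,0.5],[0,0,0,0,0,0,0.5]]' 20
python3 - <<'E'
from h import *
snap('scene'); s=r.sense(); p=s['eef_pos'];y=s['tcp_rot'][2]
d=np.array([517.5,26.8])-p[:2]; print(p,s['tcp_rot'],'tool d',d@[np.cos(y),np.sin(y)],d@[np.sin(y),-np.cos(y)])
E
```

```text
clock: 15.68
eef_pos: [503.6, -109.1, 185.9]
tcp_rot: [3.141, -0.002, 3.094]
contact_force: [0.0, -0.0, 0.9]
opening: 0.55
grasp_force: 0.0
clock: 16.18
eef_pos: [515.6, 28.6, 185.9]
tcp_rot: [-3.141, -0.002, 3.095]
contact_force: [-0.0, -0.1, 0.6]
opening: 0.552
grasp_force: 0.0
clock: 16.68
eef_pos: [515.6, 27.5, 185.9]
tcp_rot: [-3.14, -0.002, 2.367]
contact_force: [-0.1, -0.7, 0.5]
opening: 0.501
grasp_force: 0.0
clock: 17.27
eef_pos: [515.9, 27.4, 186.2]
tcp_rot: [-3.14, -0.0, 1.775]
contact_force: [-0.8, 0.6, 0.7]
opening: 0.503
grasp_force: 0.0
[516.01701145  27.44182994 186.39433002] [-3.14031706e+00 -1.93655291e-04  1.77543407e+00] tool d -0.9297997138979671 1.3216176476393706
```

```bash
python3 -m inch '[[0,0,0,-0.037,0.053,0.8,0.5],[0,0,0,0,0,0.8,0.5],[0,0,0,0,0,0.8,0.5],[0,0,0,0,0,0.8,0.5],[0,0,0,0,0,0.8,0.5],[0,0,0,0,0,0.34,0.5],[0,0,0,0,0,0,0.5],[0,0,0,0,0,0,0.5]]'
python3 -m inch '[[0,0,0,0,0,0,1],[0,0,0,0,0,0,1],[0,0,0,0,0,0,1],[0,0,0,0,0,0,1],[0,0,0,0,0,0,1],[0,0,0,0,0,0,1],[0,0,0,0,0,0,1],[0,0,0,0,0,0,1]]' 20
```

```text
clock: 17.98
eef_pos: [517.9, 26.8, 78.5]
tcp_rot: [-3.141, -0.0, 1.773]
contact_force: [0.5, 0.3, 0.0]
opening: 0.5
grasp_force: 0.0
clock: 18.65
eef_pos: [518.3, 26.8, 79.4]
tcp_rot: [3.141, 0.0, 1.771]
contact_force: [-1.3, -0.2, 6.9]
opening: 0.102
grasp_force: 19.8
```

```bash
python3 -m inch '[[0,0,0,0,0,-0.05,1],[0,0,0,0,0,0,1],[0,0,0,0,0,0,1]]' 70
python3 -m inch '[[0,0,0,0,0,-0.2,1],[0,0,0,0,0,-0.3,1],[0,0,0,0,0,-0.3,1],[0,0,0,0,0,-0.4,1],[0,0,0,0,0,-0.5,1],[0,0,0,0,0,-0.6,1],[0,0,0,0,0,-0.6,1],[0,0,0,0,0,0,1]]'
python3 -m inch '[[0,0,0,0,0,-0.6,1],[0,0,0,0,0,-0.5,1],[0,0,0,0,0,0,1],[0,0,0,0,0,0,1]]'
python3 - <<'E'
from h import *
np.set_printoptions(precision=2,suppress=True)
f=snap('scene'); s=r.sense(); p=s['eef_pos']; print(p,s['tcp_rot'],s['opening'],s['grasp_force'])
P=atd(f,np.stack(np.meshgrid(np.arange(560),np.arange(420)),-1).reshape(-1,2)); 
m=(f['z_map'].ravel()>0)&(np.hypot(P[:,0]-p[0],P[:,1]-p[1])<25)&(P[:,2]>p[2]-100)&(P[:,2]<p[2]-22)
for a in range(25,100,8):
    Q=P[m&(abs(P[:,2]-(p[2]-a))<4)]; print(a,len(Q),np.median(Q,0) if len(Q) else '',np.ptp(Q,0) if len(Q) else '')
E
```

```text
clock: 18.9
eef_pos: [518.2, 26.8, 80.0]
tcp_rot: [3.141, 0.0, 1.771]
contact_force: [-0.3, -0.4, -0.5]
opening: 0.092
grasp_force: 68.3
clock: 19.57
eef_pos: [519.8, 26.9, 155.7]
tcp_rot: [3.137, 0.001, 1.771]
contact_force: [0.8, -0.6, 0.3]
opening: 0.096
grasp_force: 68.3
clock: 19.9
eef_pos: [518.3, 26.8, 180.1]
tcp_rot: [3.14, 0.0, 1.771]
contact_force: [0.4, -0.1, -0.8]
opening: 0.093
grasp_force: 68.3
[517.79  26.79 179.43] [3.14 0.   1.77] 0.09450646027565353 68.28902900218964
25 2 [508.97  26.99 155.33] [0.93 9.11 1.33]
33 2 [517.69  24.6  143.44] [1.94 1.74 0.58]
41 3 [516.65  25.59 136.33] [1.35 2.25 3.81]
49 4 [516.51  24.88 131.04] [3.04 2.51 6.5 ]
57 17 [516.54  22.79 122.44] [ 9.59 17.76  7.46]
65 15 [516.32  24.51 114.3 ] [ 7.95 17.35  7.27]
73 3 [517.01  23.89 109.06] [ 3.83 13.72  2.23]
81 0  
89 0  
97 0
```

```bash
python3 -m inch '[[0,0,-0.03825,0,0,0,1],[0,0,-0.03825,0,0,0,1],[0,0,-0.03825,0,0,0,1],[0,0,-0.03825,0,0,0,1],[0,0,-0.03825,0,0,0,1],[0,0,-0.03825,0,0,0,1],[0,0,-0.03825,0,0,0,1],[0,0,-0.03825,0,0,0,1]]'
python3 -m inch '[[0,0,-0.03825,0,0,0,1],[0,0,-0.03825,0,0,0,1],[0,0,-0.03825,0,0,0,1],[0,0,0,0.048,-0.9046,0,1],[0,0,0,0.048,-0.9046,0,1],[0,0,0,0.048,-0.9046,0,1],[0,0,0,0.048,-0.9046,0,1]]'
python3 -m inch '[[0,0,0,0.048,-0.9046,0,1],[0,0,0,0.048,-0.9046,0,1],[0,0,0,0.048,-0.9046,0,1],[0,0,0,0.048,-0.9046,0,1],[0,0,0,0.048,-0.9046,0.4,1],[0,0,0,0,0,0.4,1],[0,0,0,0,0,0.2,1],[0,0,0,0,0,0,1]]'
python3 -m inch '[[0,0,0,0,0,0,1],[0,0,0,0,0,0,1]]'
python3 - <<'E'
from h import *
np.set_printoptions(precision=2,suppress=True)
f0=load('scene'); uv=np.stack(np.meshgrid(np.arange(560),np.arange(420)),-1).reshape(-1,2)
P=atd(f0,uv); m=(f0['z_map'].ravel()>0)&(abs(P[:,2]-55)<4)&(abs(P[:,0]-500)<90)&(abs(P[:,1]+285)<180)
print('deck',cv2.minAreaRect(P[m][:,:2].astype(np.float32)))
m=(f0['z_map'].ravel()>0)&(abs(P[:,2]-55)<12)&(abs(P[:,0]-500)<90)&(abs(P[:,1]+285)<180)
px=f0['pixels'].reshape(-1,3).astype(int); b=(px[:,0]-px[:,2]>35)&(np.hypot(P[:,0]-498,P[:,1]+178)<15); print('brass px',uv[b].mean(0),b.sum(),atz(f0,[uv[b].mean(0)],62-12))
f=snap('scene'); s=r.sense(); p=s['eef_pos']; print(p,s['tcp_rot'],s['contact_force'])
P=atd(f,uv); 
m=(f['z_map'].ravel()>0)&(np.hypot(P[:,0]-p[0],P[:,1]-p[1])<16)&(P[:,2]>p[2]-80)&(P[:,2]<p[2]-22)
for a in range(33,80,5):
    Q=P[m&(abs(P[:,2]-(p[2]-a))<2.5)]; print(a,len(Q),np.median(Q,0) if len(Q) else '',np.ptp(Q,0) if len(Q) else '')
cv2.imwrite('pics/v5.png',cv2.resize(f['pixels'][215:265,290:350,::-1],(720,600),interpolation=cv2.INTER_CUBIC))
E
```

```text
clock: 20.62
eef_pos: [517.3, 26.8, 178.6]
tcp_rot: [-3.141, -0.002, 2.738]
contact_force: [-0.5, -0.4, 0.4]
opening: 0.098
grasp_force: 68.3
clock: 21.2
eef_pos: [508.0, -64.0, 178.6]
tcp_rot: [3.141, -0.002, 3.094]
contact_force: [-0.2, 0.1, 0.6]
opening: 0.089
grasp_force: 68.4
clock: 21.87
eef_pos: [495.9, -175.2, 152.7]
tcp_rot: [3.14, -0.004, 3.092]
contact_force: [0.5, 0.1, -0.4]
opening: 0.093
grasp_force: 68.5
clock: 22.03
eef_pos: [497.4, -175.1, 154.8]
tcp_rot: [3.141, -0.0, 3.094]
contact_force: [0.4, 1.1, -0.6]
opening: 0.095
grasp_force: 68.5
deck ((506.6240234375, -283.76458740234375), (296.646484375, 114.43663024902344), 87.30813598632812)
brass px [321. 249.] 7 [[ 500.49 -174.69   50.  ]]
[ 497.58 -175.24  155.01] [3.14 0.   3.09] [-0.08  0.45 -0.7 ]
33 0  
38 4 [ 495.16 -177.38  117.77] [3.08 2.41 4.76]
43 2 [ 494.84 -177.57  111.59] [0.65 2.36 1.24]
48 3 [ 494.61 -178.66  106.89] [1.84 3.27 1.04]
53 2 [ 494.12 -177.44  101.74] [1.24 0.98 2.01]
58 12 [ 493.59 -177.37   96.81] [19.18  4.33  3.75]
63 5 [ 493.31 -178.69   91.91] [14.87  2.35  3.81]
68 6 [ 489.56 -177.95   87.67] [11.4   5.96  2.16]
73 1 [ 504.44 -178.17   84.05] [0. 0. 0.]
78 0
```

```bash
python3 -m inch '[[0,0,0,0,0,0.3,1],[0,0,0,0,0,0.2,1],[0,0,0,0,0,0,1],[0,0,0,0,0,0,1],[0,0,0,0,0,0,1]]'
python3 - <<'E'
from h import *
np.set_printoptions(precision=2,suppress=True)
uv=np.stack(np.meshgrid(np.arange(560),np.arange(420)),-1).reshape(-1,2)
f=snap('scene'); s=r.sense(); p=s['eef_pos']; print(p,s['tcp_rot'],s['contact_force'])
P=atd(f,uv); m=(f['z_map'].ravel()>0)&(np.hypot(P[:,0]-p[0],P[:,1]-p[1])<16)&(P[:,2]>p[2]-72)&(P[:,2]<p[2]-55); Q=P[m]; print('bit',len(Q),np.percentile(Q,[3,50,97],axis=0))
S=14;o=np.array([296,218]); im=cv2.resize(f['pixels'][o[1]:o[1]+42,o[0]:o[0]+56,::-1],(784,588),interpolation=cv2.INTER_CUBIC)
c,sn=np.cos(.047),-np.sin(.047)
def poly(cx,cy,w,h,z,col):
    L=np.array([[-w,-h],[w,-h],[w,h],[-w,h]])/2; X=np.c_[cx+L[:,0]*c-L[:,1]*sn,cy+L[:,0]*sn+L[:,1]*c,np.full(4,z)]
    e=(proj(f,X)-o+.5)*S-.5; cv2.polylines(im,[np.round(e).astype(int)],True,col,1)
poly(499,-176.9,52,52,62,(0,0,255)); poly(499,-176.9,22,7.5,62,(0,0,255))
t=p[2]-73.4
poly(p[0],p[1],16,2.5,t,(0,255,0)); poly(p[0],p[1],19,5,t+4,(0,255,0)); poly(p[0],p[1],19,5,t+20,(255,255,0))
cv2.imwrite('pics/v5.png',im)
E
```

```text
clock: 22.5
eef_pos: [497.3, -175.9, 142.2]
tcp_rot: [3.142, -0.0, 3.093]
contact_force: [-0.1, 0.8, 0.1]
opening: 0.093
grasp_force: 68.5
[ 497.39 -175.99  142.36] [-3.14  0.    3.09] [ 0.43 -0.35 -0.63]
bit 24 [[ 487.76 -180.48   72.51]
 [ 494.16 -178.45   81.32]
 [ 505.02 -173.28   86.57]]
```

View pics/v5.png

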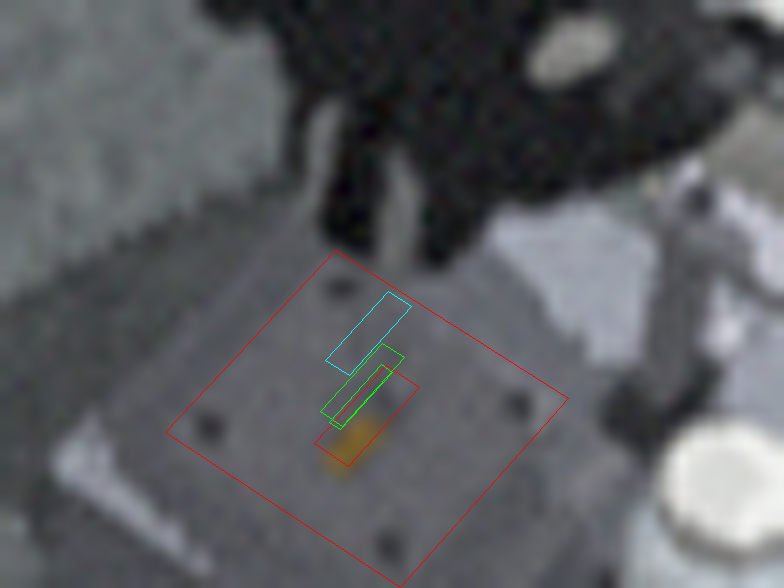

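The picture shows the keyhole at (364,416), the centre of the four screws at (340,288), (208,427), (390,545) and (517,405); the key tip (green, 362,388) lies about 2 mm behind and beside it. I correct by (+1.8, -1) mm and go down feeling for contact.

```bash
python3 -m inch '[[0,0,0,-0.074,-0.037,0.1,1],[0,0,0,0,0,0.1,1],[0,0,0,0,0,0,1],[0,0,0,0,0,0,1]]'
python3 -m inch '[[0,0,0,0,0,0.08,1],[0,0,0,0,0,0.08,1],[0,0,0,0,0,0,1]]'
python3 -m inch '[[0,0,0,0,0,0.04,1],[0,0,0,0,0,0,1],[0,0,0,0,0,0,1]]'
```

```text
clock: 22.88
eef_pos: [499.0, -177.0, 137.1]
tcp_rot: [3.141, -0.0, 3.093]
contact_force: [0.4, 0.9, -0.1]
opening: 0.094
grasp_force: 68.5
clock: 23.13
eef_pos: [498.8, -176.9, 132.9]
tcp_rot: [3.141, -0.001, 3.093]
contact_force: [-0.7, 0.1, -0.3]
opening: 0.091
grasp_force: 68.5
clock: 23.38
eef_pos: [499.1, -177.0, 132.3]
tcp_rot: [-3.142, -0.0, 3.093]
contact_force: [0.1, -0.2, -1.0]
opening: 0.091
grasp_force: 68.5
```

```bash
python3 -m inch '[[0,0,0,0,0,0.06,1],[0,0,0,0,0,0,1],[0,0,0,0,0,0,1]]'
python3 -m inch '[[0,0,0,0,0,0.08,1],[0,0,0,0,0,0,1],[0,0,0,0,0,0,1]]'
python3 -m inch '[[0,0,0,0,0,0.08,1],[0,0,0,0,0,0,1],[0,0,0,0,0,0,1]]'
```

```text
clock: 23.63
eef_pos: [499.0, -176.9, 130.7]
tcp_rot: [3.142, -0.0, 3.093]
contact_force: [0.3, -0.5, -0.8]
opening: 0.093
grasp_force: 68.5
clock: 23.88
eef_pos: [499.0, -176.9, 128.6]
tcp_rot: [3.142, -0.0, 3.093]
contact_force: [0.4, 0.1, -0.3]
opening: 0.098
grasp_force: 68.5
clock: 24.13
eef_pos: [499.0, -177.0, 126.7]
tcp_rot: [3.142, -0.0, 3.093]
contact_force: [-0.0, -0.2, -0.8]
opening: 0.095
grasp_force: 68.5
```

```bash
python3 -m inch '[[0,0,0.03,0,0,0.05,1],[0,0,-0.03,0,0,0.05,1],[0,0,-0.03,0,0,0.05,1],[0,0,0.03,0,0,0.05,1],[0,0,0,0,0,0,1]]'
python3 -m inch '[[0,0,0.03,0,0,0.05,1],[0,0,-0.03,0,0,0.05,1],[0,0,-0.03,0,0,0.05,1],[0,0,0.03,0,0,0.05,1],[0,0,0,0,0,0,1]]'
```

```text
clock: 24.55
eef_pos: [499.0, -176.9, 121.6]
tcp_rot: [3.141, -0.0, 3.089]
contact_force: [-0.9, 0.6, -1.4]
opening: 0.098
grasp_force: 68.4
clock: 24.97
eef_pos: [499.3, -176.7, 117.1]
tcp_rot: [3.141, 0.0, 3.09]
contact_force: [0.6, 2.6, -1.4]
opening: 0.099
grasp_force: 68.6
```

```bash
python3 -m inch '[[0,0,0.03,0,0,0.06,1],[0,0,-0.03,0,0,0.06,1],[0,0,-0.03,0,0,0.06,1],[0,0,0.03,0,0,0.06,1],[0,0,0,0,0,0,1]]'
python3 -m inch '[[0,0,0.03,0,0,0.06,1],[0,0,-0.03,0,0,0.06,1],[0,0,-0.03,0,0,0.06,1],[0,0,0.03,0,0,0.06,1],[0,0,0,0,0,0,1]]'
python3 -m inch '[[0,0,0.03,0,0,0.06,1],[0,0,-0.03,0,0,0.06,1],[0,0,-0.03,0,0,0.06,1],[0,0,0.03,0,0,0.06,1],[0,0,0,0,0,0,1],[0,0,0,0,0,0,1]]'
```

```text
clock: 25.38
eef_pos: [499.6, -176.8, 111.0]
tcp_rot: [3.141, 0.001, 3.09]
contact_force: [3.5, 2.7, -4.2]
opening: 0.094
grasp_force: 68.1
clock: 25.8
eef_pos: [498.8, -176.9, 104.5]
tcp_rot: [3.141, -0.001, 3.091]
contact_force: [-0.5, 0.4, -2.2]
opening: 0.095
grasp_force: 68.9
clock: 26.3
eef_pos: [498.9, -177.0, 98.6]
tcp_rot: [-3.142, -0.001, 3.096]
contact_force: [0.4, -0.8, -0.7]
opening: 0.092
grasp_force: 69.1
```

```bash
python3 -m inch '[[0,0,0,0,0,0.1,1],[0,0,0,0,0,0.06,1],[0,0,0,0,0,0,1],[0,0,0,0,0,0,1]]'
python3 -m inch '[[0,0,0,0,0,0.06,1],[0,0,0,0,0,0.0,1],[0,0,0,0,0,0,1],[0,0,0,0,0,0,1]]' 90
```

```text
clock: 26.63
eef_pos: [499.0, -177.0, 94.6]
tcp_rot: [3.142, -0.0, 3.094]
contact_force: [-1.3, 1.3, 0.1]
opening: 0.096
grasp_force: 69.1
clock: 26.97
eef_pos: [499.4, -177.1, 93.6]
tcp_rot: [-3.141, 0.001, 3.093]
contact_force: [0.2, -1.2, 5.0]
opening: 0.091
grasp_force: 90.2
```

```bash
python3 -m inch '[[0,0,0.03,0,0,0,1],[0,0,0.035,0,0,0,1],[0,0,0.035,0,0,0,1],[0,0,0.035,0,0,0,1],[0,0,0.035,0,0,0,1],[0,0,0.035,0,0,0,1],[0,0,0,0,0,0,1]]'
python3 -c "
from rig import r;s=r.sense();print(s['wrist_torque'],s['tcp_rot'],s['contact_force'])"
```

```text
clock: 27.55
eef_pos: [499.6, -177.1, 93.6]
tcp_rot: [3.141, 0.001, 2.444]
contact_force: [0.5, 0.1, 4.6]
opening: 0.091
grasp_force: 90.0
[-0.03646071 -0.00684688  0.0296499 ] [3.14123802e+00 1.07646008e-03 2.44422360e+00] [0.53712337 0.12011285 4.59049234]
```

```bash
python3 -m inch '[[0,0,0.035,0,0,0,1],[0,0,0.035,0,0,0,1],[0,0,0.035,0,0,0,1],[0,0,0.035,0,0,0,1],[0,0,0.035,0,0,0,1],[0,0,0.035,0,0,0,1],[0,0,0,0,0,0,1],[0,0,0,0,0,0,1]]'
python3 -c "
from rig import r;s=r.sense();print(s['wrist_torque'],s['tcp_rot'],s['contact_force'])"
```

```text
clock: 28.22
eef_pos: [499.2, -177.4, 93.6]
tcp_rot: [3.141, 0.001, 1.793]
contact_force: [-1.0, -1.0, 6.7]
opening: 0.091
grasp_force: 90.4
[-0.51262086  0.32809408  0.07595485] [3.14149857e+00 7.88154972e-04 1.79320834e+00] [-0.96838996 -0.96561903  6.70232478]
```

```bash
python3 -m inch '[[0,0,0.02,0,0,0,1],[0,0,0.02,0,0,0,1],[0,0,0,0,0,0,1],[0,0,0,0,0,0,1]]'
python3 -c "
from rig import r;s=r.sense();print(s['wrist_torque'],s['tcp_rot'],s['contact_force'])"
python3 -m inch '[[0,0,0.02,0,0,0,1],[0,0,0,0,0,0,1],[0,0,0,0,0,0,1]]'
python3 - <<'E'
from h import *
from fitv import fit
np.set_printoptions(precision=2,suppress=True)
s=r.sense();print(s['wrist_torque'],s['tcp_rot'],s['contact_force'],s['eef_pos'])
a=load('scene'); f=snap('scene'); fit(f,(494,-249),31,95,25)
uv=np.stack(np.meshgrid(np.arange(560),np.arange(420)),-1).reshape(-1,2)
for g in(a,f):
    P=atd(g,uv); m=(g['z_map'].ravel()>0)&(P[:,2]>116)&(P[:,2]<124)&(P[:,1]<-290)&(P[:,1]>-400)&(P[:,0]>440)&(P[:,0]<580)
    print('bar top pts',m.sum(),np.median(P[m],0),np.percentile(P[m][:,0],[5,95]))
E
```

```text
clock: 28.55
eef_pos: [499.1, -177.4, 93.6]
tcp_rot: [3.142, 0.001, 1.668]
contact_force: [-0.8, -2.5, 6.0]
opening: 0.088
grasp_force: 90.3
[-0.61536499  0.39366616  0.08663941] [3.14157722e+00 7.86828140e-04 1.66797282e+00] [-0.81619901 -2.45445053  5.96726254]
clock: 28.8
eef_pos: [499.1, -177.4, 93.6]
tcp_rot: [-3.142, 0.001, 1.605]
contact_force: [-1.8, -1.7, 6.1]
opening: 0.088
grasp_force: 90.4
[-0.56  0.44  0.13] [-3.14  0.    1.61] [-1.76 -1.67  6.06] [ 499.06 -177.38   93.58]
229 pos [ 495.84 -249.27   30.61] tilt rv [-0. -0.] med res 0.6365517443161731
bar top pts 267 [ 526.93 -346.65  118.97] [519.89 534.74]
bar top pts 276 [ 501.31 -345.81  119.21] [494.66 509.41]
```

```bash
python3 -m inch '[[0,0,0.02,0,0,0,1],[0,0,0,0,0,0,1],[0,0,0,0,0,0,1],[0,0,0,0,0,0,1]]'
python3 - <<'E'
from h import *
np.set_printoptions(precision=2,suppress=True)
s=r.sense();print(s['wrist_torque'],s['tcp_rot'],s['contact_force'],s['eef_pos'])
f=snap('scene')
uv=np.stack(np.meshgrid(np.arange(560),np.arange(420)),-1).reshape(-1,2)
P=atd(f,uv); m=(f['z_map'].ravel()>0)&(P[:,2]>116)&(P[:,2]<124)&(P[:,1]<-290)&(P[:,1]>-400)&(P[:,0]>440)&(P[:,0]<580)
print('bar top pts',m.sum(),np.median(P[m],0),np.percentile(P[m][:,0],[5,95]))
E
```

```text
clock: 29.18
eef_pos: [499.0, -177.4, 93.6]
tcp_rot: [-3.141, 0.001, 1.543]
contact_force: [-2.8, -1.5, 6.3]
opening: 0.095
grasp_force: 90.5
[-0.64  0.54  0.08] [-3.14  0.    1.54] [-2.8  -1.53  6.3 ] [ 499.01 -177.4    93.57]
bar top pts 273 [ 500.19 -346.07  119.  ] [493.65 507.97]
```

```bash
python3 -m inch '[[0,0,0,0,0,0,1],[0,0,0,0,0,0,1],[0,0,0,0,0,0,1]]' && python3 -c "
from rig import r; print(r.sign_off())"
```

```text
clock: 29.48
eef_pos: [499.0, -177.4, 93.6]
tcp_rot: [-3.142, 0.001, 1.543]
contact_force: [-2.6, -1.5, 7.0]
opening: 0.088
grasp_force: 90.5
the job is handed in; nothing more can be done
None
```

I handed the job in at 29.5 s: the vial measured upright and on its well floor, the bar about 27 mm over the caps, and the round key home and held turned at 90 N grip; the hand-in returned no verdict, and I set the vial down once on the worktop to grip it again because it leaned.

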